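Stop the labeller and flip open its tape housing

ROBOT

A 6-joint arm with a two-finger parallel gripper is mounted at the origin on the work surface. World frame = base frame: x ahead of the robot, y to its left, z up, the work surface at z = 0. Lengths are in mm, angles in rad, forces in N, time in s.
With the tool pointing down it reaches from about 275 to 1000 mm from the base axis. Payload 8.4 kg.
Tool frame: the origin (TCP) lies at the centre of the arm's flange, where the gripper is bolted on; the fingertips stand 173 mm ahead of it and the grasp point (between the pads) lies 155 mm ahead of it (tcp_to_tips is the distance from the TCP to the fingertips, in mm); z points along the fingers, x is the direction in which the jaws open and shut, and the axes are right-handed (so a half turn about z gives the same grasp; the last joint's range is limited). The gripper opens to 85 mm and grips with 20 to 120 N. Pads are 22 mm wide; open, the fingers measure 114 mm over their backs; the gripper's body (76 mm by 85 mm) begins 54 mm behind the grasp point. The pads swing forward as they close: fully open they stand 13 mm farther back than shut.
Start: joints at [-1.11, 0.353, 1.633, -0, 1.155, -0.002], TCP at [279.034, -559.258, 404.681] pointing down, gripper open.
Joint ranges: [-2.63, 2.63], [-0.92, 2.1], [0.06, 2.66], [-1.3, 4.44], [0, 2.69], [-3.02, 3.02]. Speed limits (rad/s): [2.22, 2.22, 2.79, 3.14, 3.14, 3.14].

INTERFACE

Orientations are given as [roll, pitch, yaw] about the fixed x, y, z axes, in that order (R = Rz(yaw) Ry(pitch) Rx(roll)).
In Python, from rig import sense, grab_frame, camera_info, sign_off, tcp_to_tips gives the robot as it stands.
- The arm moves only by the shell command python3 -m creep 'ROWS' [FORCE]. ROWS is text: rows parted by semicolons, each of 5 numbers parted by spaces: the opening in per cent of the stroke, from 0 (shut) to 100 (fully open), then the shift along the tool's x, y, z in cm, then the turn about the tool's z in degrees. In form: fingers tx ty tz roll; .... A call has 1 to 20 rows; each row is the pose to reach, as a shift and turn from the pose measured when the call began, along the tool's axes at that moment; what a row does not reach only later rows make up. A row lasts 1/10 s, in which the tool goes at most 50 mm and 8.59 degrees, less where a joint would pass 70% of its speed; a pose out of reach is approached as far as the arm can. A call with a gripper value outside its range is refused whole. The fingers move at their own pace and stop on an object; FORCE is the grip in N (left out, the last holds). Time passes only in rows, so rows that repeat a pose let the fingers close. It gives the time, the measured TCP pose, the force and the opening at its end, in the units of the state.
- sense(): the state, without advancing time (a new reading comes with each control period).
- grab_frame(name): name is "side" or "top"; returns (picture, depth): 480x640x3 uint8, blue, green, red; 480x640 float32, mm along the optical axis (not along the pixel's ray), 0 where there is no reading.
- camera_info(name): a dict with "vertical_fov" (degrees; the focal length in pixels is half the picture's height over the tangent of half this angle, whatever the lens; pixels are square), "cx", "cy" (the principal point, pixels), "world_to_cam" (4x4, takes a point from world to camera coordinates). Camera axes: x right, y down, z forward; pixel columns grow to the right and rows downward; lengths in mm; the calibration is good to about 2 mm. A picture is of the moment at which its call begins. camera_info takes no time and is no camera call.
- sign_off(): hands the job in, once; it reports no verdict.
The state is a dict: "clock": time; "qpos": joint angles; "qvel": joint speeds; "joint_efforts": joint torques, N m; "eef_pos": TCP position; "tcp_rot": TCP orientation; "contact_force": force on the tool from outside, world axes, zero at the start; "wrist_torque": the same for the moment, N m; "opening": opening from 0.0 (shut) to 1.0 (fully open).
Only numpy, scipy, OpenCV 4.12 (cv2) and the standard library are available. Lean on these libraries where they do the work, as an engineer would, in place of code of your own. Each camera call takes 0.05 s, during which the arm holds its last target.

TASK

Press the wide mushroom-headed stop button all the way down, then push up the front tab of the bigger housing's cover with a fingertip and flip the cover gently over past upright, so that it leans back and stays open by itself. Grip and lift nothing: both housings stay standing where they are, and the smaller housing's cover, the small start button and the loose things around are left alone. Finish clear of everything.

Things in the scene. Friction and masses are not known exactly. Their poses are not given: they have to be found in the camera images.
- tape_box: the bigger of the two dark steel housings, an open-topped box 130 (x) x 180 (y) x 90 (z) mm, walls 4 mm, 2.8 kg, standing loose on the bench. Origin: centre of its underside; z up, x points from its front (tab side, facing the robot at yaw 0) to its back (hinge side).
- tape_cover (a joint): hinge of the bigger housing's cover, rad: 0 shut (level), 1.57 upright, 1.95 leaning back against its stop. Swings freely, no latch: below about 1.57 it falls shut, above it falls open. The cover is a flat steel plate 5 mm thick, about 0.28 kg.
- tape_cover_hinge (a point): the middle of that cover's hinge line, at the back top edge of the bigger housing: 65 mm along the housing's +x from its origin and 90.5 mm up. The hinge line runs along the housing's y.
- tape_cover_tab (a point): the middle of the lower front edge of the cover's tab. The tab is a flat tongue 100 mm wide, 5 mm thick, in the plane of the cover, that juts 34 mm out beyond the housing's front wall, free underneath; this point lies 164 mm from the hinge line, on the cover's underside.
- stop (a joint): travel of the stop button, m: 0 up, 0.006 fully down; a spring pushes it back up, fully down takes 6 N.
- stop_top (a point): centre of the top of the stop button: a black mushroom head 42 mm across on a fixed grey block 64 x 64 x 45 mm high; the top stands 71 mm above the bench.
- start (a joint): travel of the start button, m (0 up, 0.006 down): leave alone.
- start_top (a point): centre of the top of the start button: a narrow black cap 20 mm across on an equal block, top 63 mm above the bench.
- ink_box: the smaller dark steel housing, 100 x 110 x 65 mm with its own cover and a tab 50 mm wide, 34 mm long; loose, 1.8 kg; leave alone. Origin: centre of its underside, axes as for the bigger one.
- ink_cover (a joint): hinge of the smaller housing's cover, rad, 0 shut; it must stay shut.
- spool: bystander: white spool 60 mm across, 38 mm high, origin under its centre.
- oil: bystander: white bottle 38 mm across, 105 mm high, origin under its centre.
- wrench: bystander: steel spanner 160 mm long lying flat along its x, 8 mm thick, origin under its middle.
- paste: bystander: amber jar 60 mm across, 50 mm high, origin under its centre.
- collar: bystander: steel stepped collar 44 mm across, 36 mm high, origin under its centre.
- core: bystander: cardboard roll core 76 mm across, 55 mm high, origin under its centre.

How it is judged (in metres and radians):
On the way, in this order (a step that is already met when the one before it is completed fails the run):
1. the stop button is pressed down while the bigger housing's cover is still shut (value of joint stop above 0.0045 m and value of joint tape_cover below 0.1 rad), for 0.1 s.
2. the bigger housing's cover is past upright (value of joint tape_cover above 1.65 rad), for 0.1 s.
At the end, for the whole second after the job is handed in: The bigger housing's cover leans back open at rest (joint over 1.8 rad), the stop button is up again, the smaller cover is shut, and both housings (bigger one level within 0.05 rad) and all loose things stand within 30 mm of where they began (value of joint tape_cover above 1.8 rad and velocity of joint tape_cover between -0.1 and 0.1 rad/s and value of joint ink_cover below 0.08 rad and value of joint stop below 0.003 m and distance of each of tape_box, ink_box, spool, oil, wrench, paste, collar, core from where it was at the start of the episode below 0.03 m and angle between tape_box's own z axis and vertical below 0.05 rad); the robot touches nothing.
It fails at once if the bigger housing is lifted, tipped (over 0.12 rad) or shoved more than 30 mm (distance of tape_box from where it was at the start of the episode above 0.03 m or angle between tape_box's own z axis and vertical above 0.12 rad or height (world z) of tape_box above 0.012 m).
It fails at once if the cover is pinched or forced (over 35 N from the fingers) (contact force between the fingers and tape_cover above 35 N).
It fails at once if the smaller cover is opened (over 0.2 rad), or its housing is lifted, tipped or shoved more than 30 mm (value of joint ink_cover above 0.2 rad or distance of ink_box from where it was at the start of the episode above 0.03 m or angle between ink_box's own z axis and vertical above 0.12 rad or height (world z) of ink_box above 0.012 m).
It fails at once if the start button is pressed (value of joint start above 0.003 m).
It fails at once if a loose bystander is moved more than 30 mm, lifted (over 12 mm) or knocked over (distance of any of spool, oil, wrench, paste, collar, core from where it was at the start of the episode above 0.03 m or angle between any of spool, oil, wrench, paste, collar, core's own z axis and vertical above 0.5 rad or height (world z) of any of spool, oil, wrench, paste, collar, core above 0.012 m).
It also fails if it takes over 69 s, if anything falls off the work surface, if the arm or the gripper's body presses on something with over 40 N, if the wrist force passes 120 N, or if a joint passes its speed limit or range.

## Working session

There is one attempt and no reset: what is moved stays moved. The work goes in short steps, Python scripts to look and compute and a shell command to move; the robot and the scene stay as the last step left them, time stands still between calls to the robot, and variables do not carry over. Pictures are saved under pics/ and viewed, and the job is handed in when it is done.

```bash
ls; mkdir -p pics
python3 - <<'E'
from rig import *
import cv2,json
print(sense()); print(tcp_to_tips)
for n in("side","top"):
    p,d=grab_frame(n); cv2.imwrite(f"pics/{n}0.png",p); print(n,camera_info(n),(d>0).mean())
E
```

```text
pics
{'clock': 0.0, 'qpos': array([-1.11040220e+00,  3.53641232e-01,  1.63412193e+00,  1.89431373e-05,
        1.15519285e+00, -2.38470757e-03]), 'qvel': array([-0.0004714 ,  0.00062199,  0.00021249, -0.00073541, -0.0005967 ,
       -0.00072974]), 'joint_efforts': array([-5.04972428e-03, -6.05261636e+01, -3.42075098e+01, -1.94483837e-04,
        9.32304858e-03,  1.83598792e-05]), 'eef_pos': array([ 278.93189542, -559.04833246,  403.97105546]), 'tcp_rot': array([-3.14157208e+00,  1.36331529e-03, -1.10802514e+00]), 'contact_force': array([-0.04922087,  0.8276584 ,  0.10831706]), 'wrist_torque': array([-0.01855554, -0.04172594, -0.01321808]), 'opening': 1.004755565301951}
173.4
side {'vertical_fov': 43.52414064234472, 'cx': 319.5689353984289, 'cy': 239.8640006436748, 'world_to_cam': array([[-7.58419917e-01, -6.51664017e-01, -1.15428880e-02,
         3.67642255e+02],
       [-4.03637267e-01,  4.83519218e-01, -7.76714956e-01,
         3.16431767e+02],
       [ 5.11738397e-01, -5.84416952e-01, -6.29746488e-01,
         1.19572768e+03],
       [ 0.00000000e+00,  0.00000000e+00,  0.00000000e+00,
         1.00000000e+00]])} 0.9960709635416667
top {'vertical_fov': 50.66339035128808, 'cx': 319.32034748730473, 'cy': 241.54835837239938, 'world_to_cam': array([[-5.94140671e-03, -9.99822235e-01, -1.78940627e-02,
        -3.71433309e+01],
       [-9.80812001e-01,  9.31362931e-03, -1.94733344e-01,
         5.26386742e+02],
       [ 1.94865386e-01,  1.63937214e-02, -9.80692983e-01,
         9.56345005e+02],
       [ 0.00000000e+00,  0.00000000e+00,  0.00000000e+00,
         1.00000000e+00]])} 0.9958984375
```

View pics/side0.png

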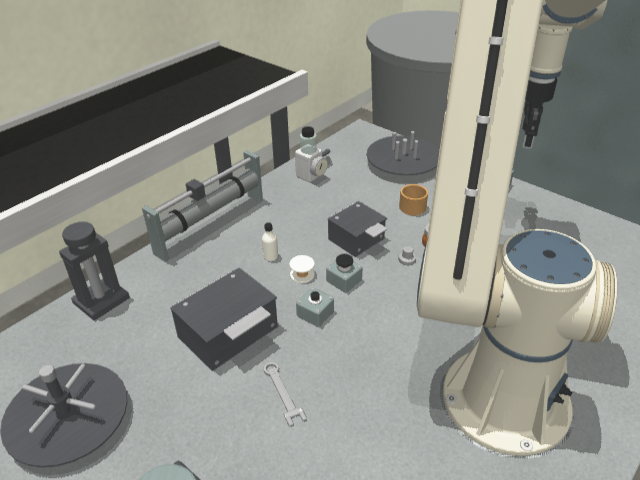

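View pics/top0.png

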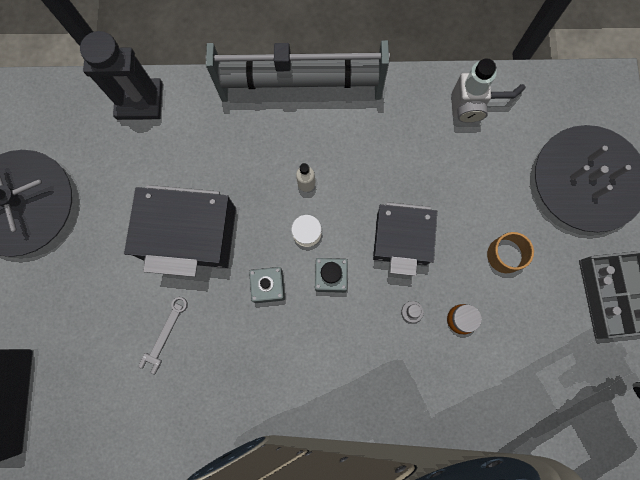

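The top view shows the bigger housing at about (180,228) with its light tab at (171,266). The stop button's wide head is at (331,272), the start button at (265,284), and the small housing at (405,235). The spanner is at (165,335), in front of the big housing.

```bash
cat > h.py <<'E'
import numpy as np,cv2
from rig import *
def K(n):
    c=camera_info(n); f=240/np.tan(np.radians(c["vertical_fov"])/2); return c,f
def onplane(n,uv,z):
    c,f=K(n); T=c["world_to_cam"]; R=T[:3,:3]; o=-R.T@T[:3,3]
    d=R.T@np.array([(uv[0]-c["cx"])/f,(uv[1]-c["cy"])/f,1]); return o+d*(z-o[2])/d[2]
def cloud(n,d):
    c,f=K(n); v,u=np.mgrid[:480,:640]; T=c["world_to_cam"]
    P=np.stack([(u-c["cx"])/f*d,(v-c["cy"])/f*d,d],-1)
    return (P-T[:3,3])@T[:3,:3]
def proj(n,p):
    c,f=K(n); q=c["world_to_cam"]@np.r_[p,1]; return q[0]/q[2]*f+c["cx"],q[1]/q[2]*f+c["cy"]
E
python3 - <<'E'
from h import *
for n in("top","side"):
    p,d=grab_frame(n); W=cloud(n,d)
    g=p.max(-1).astype(int)
    def comp(m,seed,name,z):
        k,l,s,c=cv2.connectedComponentsWithStats(m.astype(np.uint8))
        i=l[seed[1],seed[0]]
        if not i: print(n,name,"seed off",p[seed[1],seed[0]],W[seed[1],seed[0]]);return
        M=l==i; q=W[M]; cn=max(cv2.findContours(M.astype(np.uint8),0,2)[0],key=cv2.contourArea)
        r=cv2.minAreaRect(cn); bx=cv2.boxPoints(r)
        print(n,name,s[i],"cent",c[i].round(1),"plane",onplane(n,c[i],z).round(1),"medz",np.median(q[:,2]).round(1),"med",np.median(q,0).round(1))
        # fit rect in world
        xy=np.array([onplane(n,u[0],z)[:2] for u in cn.astype(float)],np.float32)
        r=cv2.minAreaRect(xy); print("   rect",np.round(r[0],1),np.round(r[1],1),round(r[2],2))
    inz=lambda a,b:(W[...,2]>a)&(W[...,2]<b)
    S={"top":dict(stop=(331,272),cover=(180,220),tab=(171,266),ink=(405,230)),
       "side":dict(stop=(344,263),cover=(225,298),tab=(247,324),ink=(355,220))}[n]
    comp((g<70)&inz(62,80),S["stop"],"stop",71)
    comp(inz(85,105)&(g<110),S["cover"],"cover",95.5)
    comp(inz(80,105)&(g>=100),S["tab"],"tab",95.5)
    comp(inz(58,85),S["ink"],"ink",70)
    for k,v in S.items(): print(k,p[v[1],v[0]],W[v[1],v[0]].round(1))
E
```

```text
top stop [321 262  21  21 356] cent [330.9 272.2] plane [461.9 -63.5  71. ] medz 70.7 med [462.2 -63.6  70.7]
   rect [462.3 -63.6] [38.5 38.8] 89.54
top cover [ 124  187  105   77 6376] cent [176.7 224.3] plane [553.7 232.   95.5] medz 95.5 med [553.5 232.   95.5]
   rect [553.9 232.5] [184.7 142.2] 84.3
top tab [143 255  54  22 890] cent [169.9 265.3] plane [474.3 241.1  95.5] medz 95.5 med [474.5 241.4  95.5]
   rect [474.2 241. ] [99.1 32.9] 84.28
top ink [ 375  202   62   74 3596] cent [405.7 235.8] plane [ 532.3 -209.9   70. ] medz 70.1 med [ 533.4 -209.    70.1]
   rect [ 526.7 -209.2] [114.  140.4] 83.35
stop [44 42 43] [462.4 -63.7  69.6]
cover [74 70 69] [562.1 226.   95.6]
tab [156 154 155] [472.8 238.7  96.1]
ink [75 72 72] [ 543.6 -208.8   71.1]
side stop [336 254  17  13 169] cent [344.2 260.4] plane [457.4 -58.5  71. ] medz 71.2 med [456.6 -58.4  71.2]
   rect [458.6 -59.5] [37.9 43.3] 39.45
side cover [ 171  269  106   75 3740] cent [222.1 304.4] plane [549.3 240.8  95.5] medz 96.5 med [547.8 241.6  96.5]
   rect [549.4 236.2] [185.9 139.5] 84.22
side tab [223 306  48  34 635] cent [246.3 322.3] plane [472.4 243.5  95.5] medz 96.5 med [471.4 244.3  96.5]
   rect [472.8 242.1] [100.9  36.4] 84.58
side ink [ 328  201   59   39 1409] cent [358.2 220.2] plane [ 528.7 -204.7   70. ] medz 71.5 med [ 529.2 -202.9   71.5]
   rect [ 524.7 -203.5] [128.  139.7] 83.09
stop [53 53 53] [453.1 -52.6  69.1]
cover [98 95 94] [558.  224.3  96.6]
tab [194 194 194] [469.  245.1  94. ]
ink [97 94 92] [ 533.1 -196.6   73.4]
```

```bash
cat >> h.py <<'E'
from scipy.spatial.transform import Rotation as Ro
def rel(target,yaw_deg=None):
    s=sense(); R=Ro.from_euler('xyz',s['tcp_rot']).as_matrix()
    d=R.T@(np.array(target,float)-s['eef_pos'])/10
    y=np.degrees(s['tcp_rot'][2]); 
    print("eef",s['eef_pos'].round(1),"rpy",np.degrees(s['tcp_rot']).round(2),"t",s['clock'],"F",s['contact_force'].round(1),"open",round(s['opening'],3))
    print("shift cm",d.round(2),"roll deg",None if yaw_deg is None else round(-(yaw_deg-y),1))
E
python3 -c "
from h import *
rel([461,-62,404],84.3);rel([461,-62,404],-5.7)"
```

```text
eef [ 279.  -559.1  404.2] rpy [ 1.800e+02  5.000e-02 -6.348e+01] t 0.2 F [0.4 0.6 0.4] open 0.999
shift cm [-36.36 -38.48   0.05] roll deg -147.8
eef [ 279.  -559.1  404.2] rpy [ 1.800e+02  5.000e-02 -6.348e+01] t 0.2 F [0.4 0.6 0.4] open 0.999
shift cm [-36.36 -38.48   0.05] roll deg -57.8
```

```bash
python3 -m creep '0 -3.5 -3.7 0 3; 0 -7 -7.4 0 6; 0 -10.5 -11.1 0 9; 0 -14 -14.8 0 12; 0 -17.5 -18.5 0 15; 0 -21 -22.2 0 18; 0 -24.5 -25.9 0 21; 0 -28 -29.6 0 24; 0 -31 -32.8 0 28; 0 -34 -36 0 32; 0 -36.36 -38.48 0 32; 0 -36.36 -38.48 0 32; 0 -36.36 -38.48 0 32; 0 -36.36 -38.48 0 32' 20
python3 - <<'E'
from h import *
rel([461,-62,251]); rel([461,-62,237.5],-95.7)
for n in("side","top"):
    p,d=grab_frame(n); cv2.imwrite(f"pics/{n}1.png",p)
p=cv2.imread("pics/side1.png");u,v=map(int,proj("side",[461,-62,250])); c=p[max(0,v-120):v+120,max(0,u-120):u+120];cv2.imwrite("pics/crop1.png",cv2.resize(c,None,fx=2.4,fy=2.4)); print(u,v)
E
```

```text
clock: 1.6
eef_pos: [460.7, -62.5, 404.4]
tcp_rot: [3.141, 0.0, -1.667]
contact_force: [0.5, -0.1, -0.1]
opening: -0.003
eef [460.7 -62.5 404.4] rpy [ 1.7995e+02  2.0000e-02 -9.5500e+01] t 1.6 F [ 0.5 -0.1 -0.1] open -0.003
shift cm [-0.05 -0.04 15.34] roll deg None
eef [460.7 -62.5 404.4] rpy [ 1.7995e+02  2.0000e-02 -9.5500e+01] t 1.6 F [ 0.5 -0.1 -0.1] open -0.003
shift cm [-0.05 -0.04 16.69] roll deg 0.2
345 196
```

View pics/crop1.png

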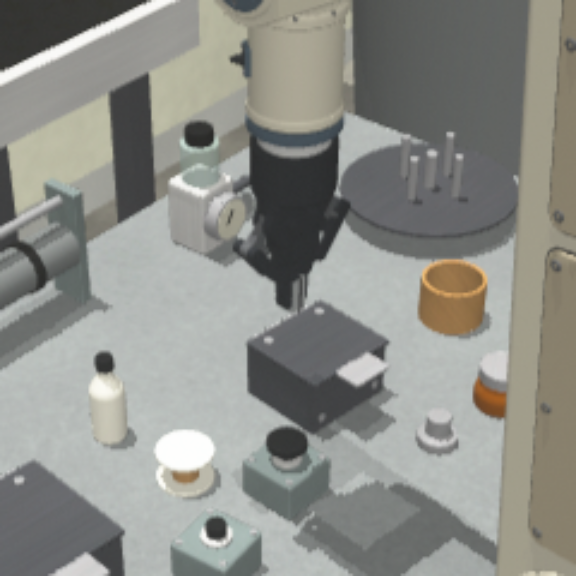

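The gripper is shut, vertical, and above the stop head in this view. Next is the press.

```bash
python3 -m creep '0 0 0 4 0; 0 0 0 8 0; 0 0 0 11.5 0; 0 0 0 14 0; 0 0 0 15.3 0; 0 0 0 15.8 0; 0 0 0 16.2 0; 0 0 0 16.4 0; 0 0 0 16.5 0; 0 0 0 16.5 0; 0 0 0 16.5 0'
```

```text
clock: 2.8
eef_pos: [460.8, -62.9, 240.1]
tcp_rot: [-3.141, 0.0, -1.668]
contact_force: [-1.5, -3.0, 4.1]
opening: 0.003
```

```bash
python3 -m creep '0 0 0 0.15 0; 0 0 0 0.25 0; 0 0 0 0.3 0; 0 0 0 0.3 0; 0 0 0 0.3 0'
```

```text
clock: 3.3
eef_pos: [460.8, -62.9, 238.2]
tcp_rot: [-3.141, 0.0, -1.668]
contact_force: [-7.3, -0.7, 21.4]
opening: -0.004
```

The force rose from 4 N to 21 N over the last 2 mm, so the button is bottomed. I'll hold briefly, then retreat.

```bash
python3 -m creep '0 0 0 0 0; 0 0 0 0 0; 0 0 0 0 0' ; python3 -m creep '0 0 0 -1 0; 0 0 0 -4 0; 0 0 0 -9 0; 0 0 0 -12 0; 0 0 0 -12 0; 0 0 0 -12 0'
python3 - <<'E'
from h import *
# pre-contact: tab front mid + 40mm in front
x=np.array([np.cos(np.radians(-5.7)),np.sin(np.radians(-5.7))]); tab=np.array([474,241.5])
e=tab-17*x; print("front edge",e)
st=e-60*x; print(st)
rel([*st,358],-95.7)
p,d=grab_frame("top"); W=cloud("top",d); m=(W[...,2]>4)&(W[...,2]<30); 
for uv in((178,305),(150,365),(165,335)): print(onplane("top",uv,8).round(0))
E
```

```text
clock: 3.6
eef_pos: [460.8, -62.8, 238.5]
tcp_rot: [-3.141, 0.0, -1.668]
contact_force: [-3.7, -1.7, 4.6]
opening: -0.003
clock: 4.2
eef_pos: [460.8, -62.7, 359.4]
tcp_rot: [-3.138, 0.0, -1.667]
contact_force: [-0.2, -0.2, -0.2]
opening: -0.0
front edge [457.08405531 243.18843575]
[397.38072111 249.14762073]
eef [460.8 -62.7 359.4] rpy [-1.7979e+02  3.0000e-02 -9.5540e+01] t 4.2 F [-0.2 -0.2 -0.2] open -0.0
shift cm [-30.43   9.32   0.12] roll deg 0.2
[406. 248.   8.]
[287. 298.   8.]
[346. 271.   8.]
```

```bash
python3 -m creep '0 -4.5 1.4 0 0; 0 -9 2.8 0 0; 0 -13.5 4.2 0 0; 0 -18 5.6 0 0; 0 -22.5 7 0 0; 0 -27 8.4 0 0; 0 -30.4 9.3 0 0; 0 -30.4 9.3 4 0; 0 -30.4 9.3 8 0; 0 -30.4 9.3 10.5 0; 0 -30.4 9.3 10.5 0.2; 0 -30.4 9.3 10.5 0.2; 0 -30.4 9.3 10.5 0.2'
python3 - <<'E'
from h import *
rel([440,244.9,255],-95.7)
p,d=grab_frame("side"); u,v=map(int,proj("side",[420,247,100])); c=p[v-90:v+60,u-100:u+100];cv2.imwrite("pics/crop2.png",cv2.resize(c,None,fx=4,fy=4)); print(u,v)
p,d=grab_frame("top"); u,v=map(int,proj("top",[420,247,100])); c=p[v-75:v+75,u-100:u+100];cv2.imwrite("pics/crop2t.png",cv2.resize(c,None,fx=4,fy=4)); print(u,v)
E
```

```text
clock: 5.55
eef_pos: [397.8, 249.1, 254.2]
tcp_rot: [-3.139, 0.001, -1.671]
contact_force: [-0.9, -0.4, 0.2]
opening: -0.003
eef [397.8 249.1 254.2] rpy [-1.7988e+02  7.0000e-02 -9.5750e+01] t 5.55 F [-0.9 -0.4  0.2] open -0.003
shift cm [-0.   -4.24 -0.07] roll deg -0.0
263 334
164 293
```

View pics/crop2.png

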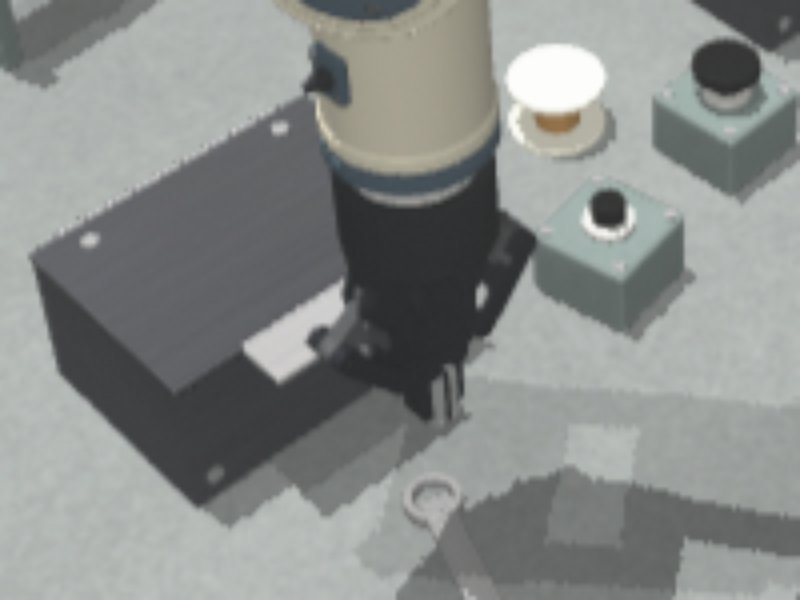

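View pics/crop2t.png

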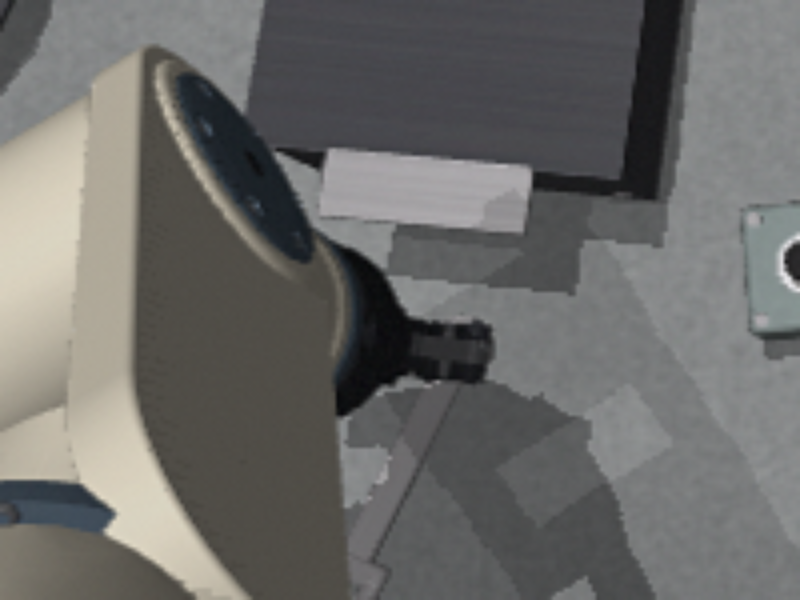

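The fingers are shut about 59 mm in front of the tab's front edge, with the tips about 10 mm below the tab. The tool stays vertical, so I'll press the finger side lightly on the front edge and lift.

```bash
python3 -m creep '0 0 -2 0 0; 0 0 -3.6 0 0; 0 0 -4.3 0 0; 0 0 -4.5 0 0; 0 0 -4.5 0 0; 0 0 -4.5 0 0'; python3 -m creep '0 0 -0.1 0 0; 0 0 -0.2 0 0; 0 0 -0.2 0 0'; python3 -m creep '0 0 -0.1 0 0; 0 0 -0.15 0 0; 0 0 -0.15 0 0'
```

```text
clock: 6.25
eef_pos: [442.1, 244.5, 254.6]
tcp_rot: [-3.139, 0.001, -1.671]
contact_force: [-0.7, -0.3, 0.7]
opening: 0.004
clock: 6.55
eef_pos: [444.0, 244.3, 254.6]
tcp_rot: [-3.139, 0.001, -1.671]
contact_force: [-0.1, 0.8, 0.2]
opening: -0.004
clock: 6.85
eef_pos: [445.6, 244.2, 254.6]
tcp_rot: [-3.139, 0.001, -1.671]
contact_force: [-0.1, -0.1, -0.7]
opening: -0.003
```

```bash
python3 -m creep '0 0 -0.1 0 0; 0 0 -0.15 0 0; 0 0 -0.15 0 0'; python3 -m creep '0 0 -0.1 0 0; 0 0 -0.1 0 0'; python3 -m creep '0 0 -0.1 0 0; 0 0 -0.1 0 0'
```

```text
clock: 7.15
eef_pos: [446.7, 244.0, 254.5]
tcp_rot: [-3.14, 0.001, -1.671]
contact_force: [-4.4, 1.8, 2.2]
opening: -0.001
clock: 7.35
eef_pos: [447.0, 244.0, 254.4]
tcp_rot: [3.141, 0.001, -1.672]
contact_force: [-6.3, 2.4, 4.3]
opening: 0.0
clock: 7.55
eef_pos: [447.3, 244.0, 254.4]
tcp_rot: [3.139, 0.001, -1.672]
contact_force: [-6.7, 3.7, 5.7]
opening: -0.001
```

```bash
python3 -m creep '0 0 -0.1 -0.3 0; 0 0 -0.1 -0.6 0; 0 0 -0.1 -0.9 0; 0 0 -0.1 -1.2 0'
python3 - <<'E'
from h import *
for n in("side","top"):
    p,d=grab_frame(n); cv2.imwrite(f"pics/{n}3.png",p)
    W=cloud(n,d)
    for x,y in((500,170),(500,200),(500,300),(550,232),(600,232)):
        print(n,x,y,[W[int(v),int(u)].round(1) for u,v in [proj(n,[x,y,95.5])]])
p=cv2.imread("pics/side3.png");cv2.imwrite("pics/crop3.png",cv2.resize(p[240:400,150:350],None,fx=4,fy=4-0.3))
E
```

```text
clock: 7.95
eef_pos: [448.0, 243.9, 266.3]
tcp_rot: [3.138, 0.0, -1.672]
contact_force: [-4.1, 1.5, 0.1]
opening: 0.002
side 500 170 [array([424.6, 235.8, 195. ])]
side 500 200 [array([430.3, 258. , 186.7])]
side 500 300 [array([494.5, 305.1, 105.3])]
side 550 232 [array([547.1, 236.1, 103.5])]
side 600 232 [array([596.6, 234.9, 101.2])]
top 500 170 [array([500.2, 170.5, 100.1])]
top 500 200 [array([500.3, 198.7, 101. ])]
top 500 300 [array([435.8, 165.7, 452.3])]
top 550 232 [array([549.4, 231.9,  99.5])]
top 600 232 [array([598.7, 232.2, 100.4])]
```

View pics/crop3.png

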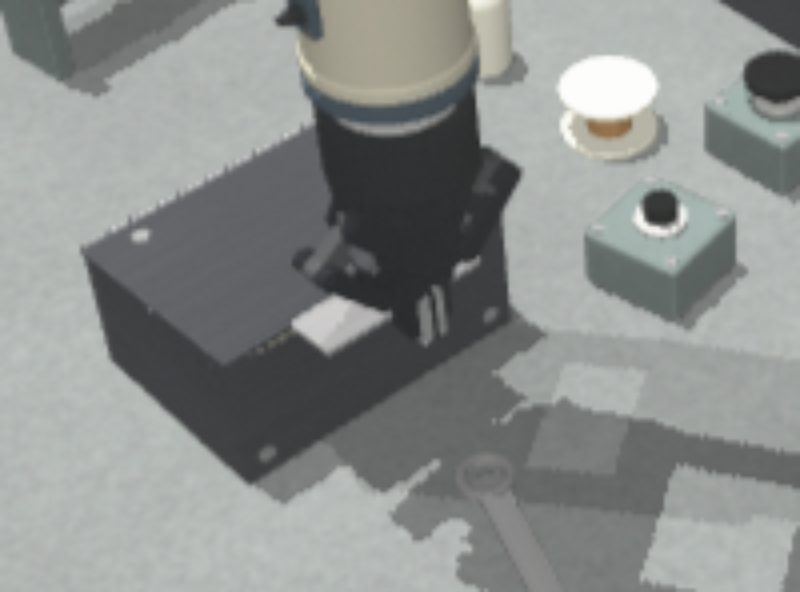

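The cover is rising: a gap shows under it, about 7 mm at the tab, so there was a little slip. I'll continue with a firmer push.

```bash
cat >> h.py <<'E'
def cover():
    # fit plane slope of cover from points dark in front of hinge, both cams
    X=np.array([np.cos(np.radians(-5.7)),np.sin(np.radians(-5.7))]);c=np.array([553.5,233])
    # origin of housing approx: cover spans front wall-? ; hinge = tab front + 164
    h=np.array([457.1,243.2])+164*X
    for n in("top","side"):
        p,d=grab_frame(n); W=cloud(n,d); P=W-[*h,0]
        a=P[...,0]*X[0]+P[...,1]*X[1]; b=-P[...,0]*X[1]+P[...,1]*X[0]
        cv2.imwrite(f"pics/last_{n}.png",p)
        r=np.hypot(a,W[...,2]-90.5)
        for nm,m in(("strip",(abs(b)<92)&(abs(b)>60)),("mid",abs(b)<60)):
            mm=m&(r>50)&(r<125)&(a<20)&(W[...,2]>93)&(p.max(-1)<130)
            th=np.degrees(np.arctan2(W[...,2][mm]-95.5,-a[mm])); 
            if len(th): print(n,nm,len(th),"theta deg pct20/50/80",np.percentile(th,[20,50,80]).round(1))
E
python3 -m creep '0 0 -0.12 -0.3 0; 0 0 -0.15 -0.6 0; 0 0 -0.15 -0.9 0; 0 0 -0.17 -1.2 0';python3 -c "
from h import *
cover()"
```

```text
clock: 8.45
eef_pos: [449.5, 243.7, 278.7]
tcp_rot: [3.138, 0.0, -1.672]
contact_force: [-4.0, 2.2, -1.4]
opening: -0.003
top strip 779 theta deg pct20/50/80 [7.6 8.6 9.6]
top mid 2215 theta deg pct20/50/80 [7.7 8.6 9.5]
side strip 390 theta deg pct20/50/80 [ 8.2  9.2 10. ]
side mid 648 theta deg pct20/50/80 [ 8.4  9.4 10.3]
```

θ is about 8.8° and the tip overlap is still about 10 mm, so it isn't slipping. I'll follow the arc.

```bash
python3 -m creep '0 0 -0.2 -0.7 0; 0 0 -0.38 -1.4 0; 0 0 -0.56 -2.1 0; 0 0 -0.78 -2.8 0; 0 0 -1.02 -3.45 0; 0 0 -1.29 -4.1 0; 0 0 -1.45 -4.45 0';python3 -c "
from h import *
cover()"
```

```text
clock: 9.25
eef_pos: [463.6, 242.0, 324.0]
tcp_rot: [3.136, -0.0, -1.672]
contact_force: [-9.2, 1.8, 2.6]
opening: 0.001
top strip 739 theta deg pct20/50/80 [24.8 25.6 26.5]
top mid 1941 theta deg pct20/50/80 [24.9 25.7 26.5]
side strip 254 theta deg pct20/50/80 [25.4 25.9 26.4]
side mid 410 theta deg pct20/50/80 [25.6 26.1 26.7]
```

```bash
python3 -m creep '0 0 -0.29 -0.56 0; 0 0 -0.63 -1.18 0; 0 0 -1.01 -1.79 0; 0 0 -1.41 -2.38 0; 0 0 -1.84 -2.96 0; 0 0 -2.29 -3.5 0; 0 0 -2.77 -4.0 0; 0 0 -3.27 -4.5 0; 0 0 -3.79 -4.97 0; 0 0 -4.22 -5.3 0';python3 -c "
from h import *
cover()"
```

```text
clock: 10.35
eef_pos: [506.7, 237.6, 378.0]
tcp_rot: [3.138, 0.0, -1.672]
contact_force: [-3.0, 1.0, 1.9]
opening: -0.0
top strip 331 theta deg pct20/50/80 [51.5 52.  52.6]
top mid 985 theta deg pct20/50/80 [51.6 52.2 53. ]
side strip 115 theta deg pct20/50/80 [48.2 49.  49.4]
side mid 120 theta deg pct20/50/80 [48.3 48.9 49.2]
```

```bash
python3 -m creep '0 0 -0.58 -0.42 0; 0 0 -1.28 -0.9 0; 0 0 -2.0 -1.38 0; 0 0 -2.75 -1.8 0; 0 0 -3.52 -2.18 0; 0 0 -4.31 -2.5 0; 0 0 -5.11 -2.8 0; 0 0 -5.93 -3.06 0; 0 0 -6.76 -3.3 0; 0 0 -7.6 -3.4 0';python3 -c "
from h import *
cover()"
```

```text
clock: 11.45
eef_pos: [583.4, 229.8, 411.7]
tcp_rot: [3.138, 0.001, -1.673]
contact_force: [-0.6, 0.0, 0.6]
opening: 0.003
top strip 90 theta deg pct20/50/80 [80.3 80.5 80.6]
top mid 156 theta deg pct20/50/80 [80.4 80.5 80.7]
side strip 640 theta deg pct20/50/80 [79.6 80.5 81.4]
side mid 1163 theta deg pct20/50/80 [79.6 80.5 81.4]
```

View pics/last_side.png

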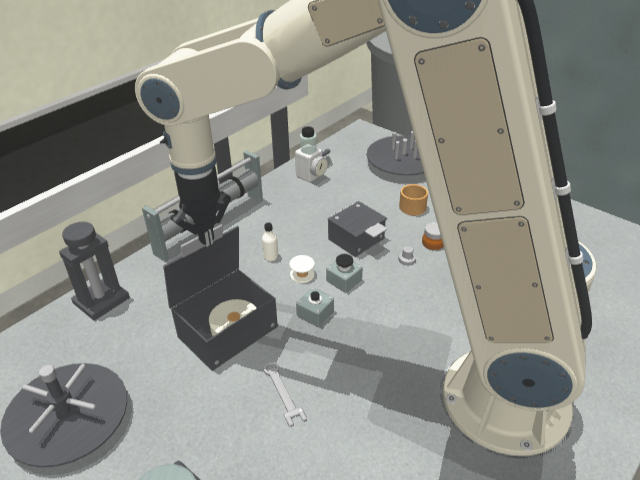

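The cover stands at about 80°, seen upright at (205,265), with the fingertips at its front face. Next I take it gently past upright.

```bash
python3 -m creep '0 0 -0.5 0 0; 0 0 -1 0 0; 0 0 -1.5 0 0; 0 0 -2 0 0; 0 0 -2.4 0 0; 0 0 -2.8 0 0; 0 0 -3.2 0 0; 0 0 -3.6 0 0; 0 0 -4 0 0; 0 0 -4.4 0 0; 0 0 -4.8 0 0; 0 0 -5.2 0 0; 0 0 -5.2 0 0; 0 0 -5.2 0 0; 0 0 -5.2 0 0'
python3 - <<'E'
from h import *
for n in("side","top"):
    p,d=grab_frame(n); cv2.imwrite(f"pics/{n}5.png",p)
E
```

```text
clock: 13.05
eef_pos: [635.3, 224.4, 411.3]
tcp_rot: [3.139, 0.001, -1.673]
contact_force: [-0.1, -0.2, 0.5]
opening: -0.002
```

View pics/side5.png

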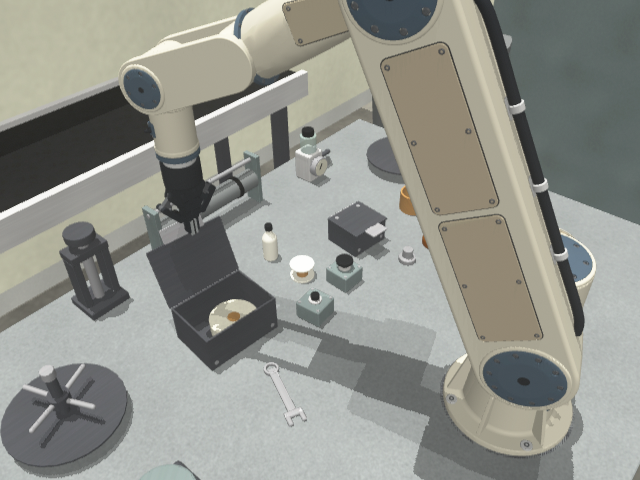

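The cover leans back open at (195,262). I'll retreat forward and up, then check.

```bash
python3 -m creep '0 0 1.5 0 0; 0 0 4 -1 0; 0 0 8 -3 0; 0 0 12 -5 0; 0 0 16 -7 0; 0 0 20 -8 0; 0 0 24 -8 0; 0 0 24 -8 0; 0 0 24 -8 0; 0 0 24 -8 0; 0 0 24 -8 0; 0 0 24 -8 0'
python3 - <<'E'
from h import *
print(sense()['contact_force'])
X=np.array([np.cos(np.radians(-5.7)),np.sin(np.radians(-5.7))]); h=np.array([457.1,243.2])+164*X
for n in("side","top"):
    p,d=grab_frame(n); cv2.imwrite(f"pics/{n}6.png",p); W=cloud(n,d); P=W[...,:2]-h
    a=P@X; b=P@[-X[1],X[0]]; z=W[...,2]
    m=(abs(b)<60)&(z>110)&(z<300)&(a>-20)&(a<90)
    if m.sum()>50:
        k=np.polyfit(z[m],a[m],1); print(n,m.sum(),"cover angle rad",np.pi/2+np.arctan(k[0]))
p0=cv2.imread("pics/top0.png").astype(int);p=cv2.imread("pics/top6.png").astype(int)
E
```

```text
clock: 14.35
eef_pos: [397.6, 248.8, 491.7]
tcp_rot: [3.138, 0.0, -1.674]
contact_force: [-0.7, 0.1, -0.1]
opening: 0.001
[-0.68726987  0.07683428 -0.13640997]
side 3278 cover angle rad 1.9490495467460909
top 3438 cover angle rad 1.9532324059239041
```

View pics/side6.png

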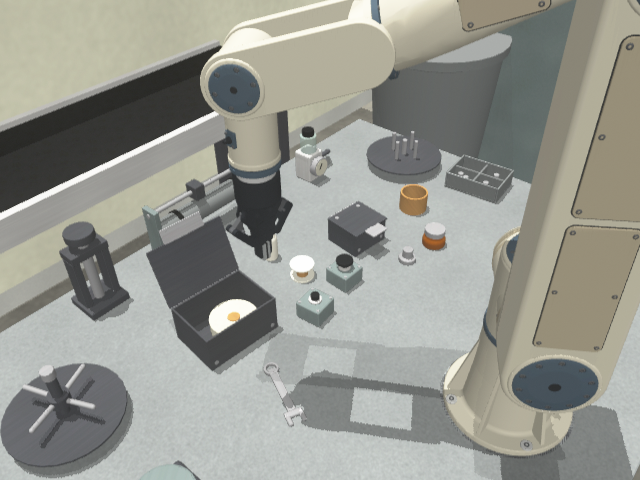

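View pics/top6.png

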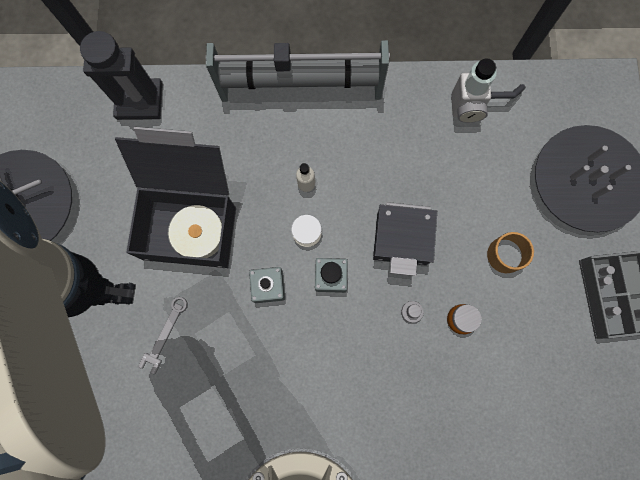

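Run:
```python
from h import *
p,d=grab_frame("top"); W=cloud("top",d)
print("stop z",np.median(W[268:276,327:335,2]))
X=np.array([.995,-.0993]);
m=(W[...,2]>86)&(W[...,2]<93)&(W[...,0]>450)&(W[...,0]<600)&(W[...,1]>100)&(W[...,1]<350)
xy=W[m][:,:2].astype(np.float32); print("box top rim",cv2.minAreaRect(xy))
s=sense();print(s['clock'],s['contact_force'],abs(s['qvel']).max()); print(sign_off())
```

```text
stop z 70.73123149206113
box top rim ((549.0181274414062, 233.63363647460938), (182.3165283203125, 116.22982788085938), 84.59588623046875)
14.5 [0.31194529 1.19935106 0.20749867] 0.0026596058820330224
the job is handed in; nothing more can be done
None
```

The stop button was pressed and the bigger housing's cover is flipped open and staying open by itself. I handed the job in at 14.5 s of the 69 s allowed.

- **Stop button:** I pressed it with the closed fingertips until the force jumped to about 21 N, which means it was bottomed. I then released it, and its top is back at about 71 mm.
- **Cover:** The moves only let the tool point straight down, so a fingertip could not get flat under the tab. I lifted the tab with the side of the closed fingertips against its front edge and followed the hinge arc past upright. There was a few millimetres of slip at the start. The readings I took stayed at or below about 9 N sideways.
- **Last checks:** Both cameras measured the cover leaning back at about 1.95 rad. The bigger housing's angle had not changed (84.6° against 84.3° at the start). I did not measure its shift directly, but it shows at the same place in the pictures. The smaller housing, the start button and all the loose things also look unmoved. The arm stands well clear, at rest with about 1 N of sensor noise.
- **Disagreements:** At the start the two cameras differed by about 5 mm on positions. They differed by about 3° on the cover angle mid-swing, but agreed at the end. No check failed.

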